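Roll the polarimeter tube until its filling neck stands up, then shut the cover

ROBOT

A 6-joint arm with a two-finger parallel gripper is mounted at the origin on a cart in front of the work surface, level with it; the furniture and walls round the work are solid. World frame = base frame: x ahead of the robot, y to its left, z up, the work surface at z = 0. Lengths are in mm, angles in rad, forces in N, time in s.
With the tool pointing down it reaches from about 275 to 750 mm from the base axis. Payload 10.2 kg.
Tool frame: the origin (TCP) lies at the centre of the arm's flange, where the gripper is bolted on; the fingertips stand 173 mm ahead of it and the grasp point (between the pads) lies 155 mm ahead of it; z points along the fingers, y is the line along which they close (so a half turn about z gives the same grasp; the last joint's range is limited). The gripper opens to 85 mm and grips with 20 to 120 N. Pads are 22 mm wide; open, the fingers measure 114 mm over their backs; the gripper's body (76 mm by 85 mm) begins 54 mm behind the grasp point. The pads swing forward as they close: fully open they stand 13 mm farther back than shut.
Start: joints at [0.953, 0.313, 1.498, -0, 1.331, -0.223], TCP at [201.941, 484.616, 404.694] pointing down, gripper open.
Joint ranges: [-2.94, 2.94], [-0.97, 2.17], [0.19, 2.56], [-1.23, 4.37], [0.02, 3.11], [-2.88, 2.88]. Speed limits (rad/s): [2.39, 2.39, 3.01, 3.14, 3.14, 3.14].

INTERFACE

Orientations are given as a unit quaternion [w, x, y, z].
In Python, from rig import ctrl gives the robot as it stands.
- The arm moves only by the tool steer_hand, called as name(argument=value, ...), one argument or row to a line, values as JSON. Schema: {"type":"object","properties":{"moves":{"type":"array","items":{"type":"number"},"minItems":6,"maxItems":48},"aperture":{"type":"number"},"force":{"type":"number"},"only":{"type":"string"},"quiet":{"type":"boolean"},"lines":{"type":"string"}},"required":["moves"],"additionalProperties":false}. moves is one flat list of numbers that holds 1 to 8 rows one after another, with no inner brackets; each row has 6 numbers: dx, dy, dz in fractions of the full range, 1 being 60 cm, then a rotation vector rx, ry, rz in shares of 2 rad (1.0 is 2 rad); each row is the pose to reach, as a shift and turn from the pose commanded when the call began, along the tool's axes at that moment; what a row does not reach only later rows make up. A row lasts 1/10 s, in which the tool goes at most 50 mm and 0.15 rad, less where a joint would pass 70% of its speed; a pose out of reach is approached as far as the arm can. aperture is the opening from 0.0 (shut) to 1.0 (fully open), set as the call begins (left out keeps the last). The fingers move at their own pace and stop on an object; force is the grip in N (left out, the last holds). Time passes only in rows, so rows that do not move let the fingers close. The tool returns the time, the measured TCP pose, the force, the opening and the grip force at its end. only (a regular expression) keeps the lines of the reply that match it, lines (a string "A,B") keeps lines A to B, and quiet returns only ok. No shift or turn number may pass 1 either way. Input that does not fit is refused with a message, and nothing moves.
- ctrl.sense(): the state, without advancing time (a new reading comes with each control period).
- ctrl.capture(name): name is "side" or "top"; returns the picture (384x512x3 uint8, red, green, blue); there is no depth.
- ctrl.calibration(name): a dict with "fx", "fy", "cx", "cy" (pixels), "position" and "attitude" of the camera in the world. Camera axes: x right, y down, z forward; pixel columns grow to the right and rows downward; lengths in mm; the calibration is good to about 2 mm. A picture is of the moment at which its call begins. calibration takes no time and is no camera call.
- ctrl.finish_job(): hands the job in; it is judged then, once.
The state is a dict: "time_s": time; "joints": joint angles; "dq": joint speeds; "tau": joint torques, N m; "eef_pos": TCP position; "ee_rot": TCP orientation; "force": force on the tool from outside, world axes, zero at the start; "wrist_torque": the same for the moment, N m; "grip_width": opening from 0.0 (shut) to 1.0 (fully open); "grip_force": force on a finger pad.
Only numpy, scipy, OpenCV 4.12 (cv2) and the standard library are available. Lean on these libraries where they do the work, as an engineer would, in place of code of your own. Each camera call takes 0.05 s, during which the arm holds its last target. There are 200 camera calls.

TASK

A filled sample tube lies in the two V-saddles of the polarimeter with its stoppered filling neck leaning over towards you, so the air bubble sits in the light path; the half-raised cover hangs over it, so there is no room to come straight down on it. Without lifting the tube out of its saddles, roll it until the neck points straight up, then lower the hinged cover until it is fully shut, with the neck standing up through the slot in the cover. Leave the bottle, the tape and the marker where they are.

Things in the scene. Friction and masses are not known exactly. Their poses are not given: they have to be found in the camera images.
- polarimeter: fixed off-white bench polarimeter, 176 mm deep (x -62 to +114), 330 wide, 110 high. Origin on the worktop under the middle of the light path, which runs along y, 85 mm up; x to the instrument's back, away from the robot, z up. Two 110 mm high end housings (the right one with a dark display) stand 156 mm apart; between them is an open chamber, x -52 to +48, black floor 46 mm up
- front_wall (a point): middle of the top edge of the chamber's low front wall (8 mm thick), 56 mm in front of the light path, 84 mm above the worktop: fingers reach in over it
- saddles: two fixed aluminium V-saddles (90 degree V, 12 mm thick, 34 mm left and right of the middle) on the chamber floor, which carry the tube. Origin on the light path midway between them, 85 mm above the worktop, where the tube's centre belongs; x to the instrument's back, y up, z along the light path to the right
- tube: loose steel sample tube in the saddles, 24 mm diameter, about 0.25 kg, black 31 mm end caps, 124 mm long in all. Origin mid-tube on its axis; z along it to the right, y along the filling neck. With roll near pi/2, pitch is minus the neck's lean towards the robot (0.45 to 0.70 rad at the start, 0 upright) and yaw is the instrument's. Friction keeps it at any roll; 1 to 2 N on the stopper rolls it
- stopper_top (a point): centre of the outer end of the white round stopper, 16 mm diameter, 14 mm long, on the 12 mm steel filling neck that stands out from the middle of the tube; this end is 44 mm from the tube's axis, the stopper's inner end 30 mm
- cover (a joint): angle of the hinged grey cover of the chamber: 0 fully shut, grows as it opens, stop at 0.98 rad; starts at 0.84 to 0.96. A friction hinge holds it wherever it is left; 1 to 2 N at its front edge moves it. Half open it hangs over the tube and bars an upright tool; one leaning back about 40 degrees, fingers pointing forward and down, passes under it
- cover_hinge (a point): middle of the cover's hinge axis, 50 mm behind the light path, 112 mm above the worktop, parallel to the light path
- cover_lip (a point): middle of the cover's upper surface at its front edge, 112 mm from the hinge axis. The cover is a plate 4 mm thick (hinge axis in its mid-plane), 148 mm wide, with a 26 mm skirt down from its front edge and a finger lip 10 mm further out. A slot 34 mm wide, 34 to 69 mm from the hinge axis, lets the upright neck through; shut, the stopper stands 15 mm out of it
- bottle: bystander: small glass bottle with a blue cap, 56 mm diameter, 105 mm high, right of the instrument; origin under its middle
- tape: bystander: roll of green label tape, 45 mm diameter, 19 mm high, left of the instrument; origin under its middle
- marker: bystander: marker pen, 138 mm long, 15 mm thick, lying left near the front edge; origin under its middle

How it is judged (in metres and radians):
On the way, in this order (a step that is already met when the one before it is completed fails the run):
1. the tube is rolled in its saddles until the filling neck points straight up (within 0.2 rad), the cover still raised (angle between tube's own y axis and vertical below 0.2 rad and distance between tube and saddles below 0.012 m and value of joint cover above 0.5 rad), for 0.3 s.
2. the cover is lowered fully shut over the upright neck (angle between tube's own y axis and vertical below 0.2 rad and distance between tube and saddles below 0.012 m and value of joint cover below 0.06 rad), for 0.2 s.
At the end, for the whole second after the job is handed in: the tube lies at rest in its saddles (centre within 12 mm of the saddles' origin) with its filling neck within 0.2 rad of straight up, and the cover is shut to within 0.06 rad (all of step 2 and linear speed of tube below 0.02 m/s); the robot touches nothing.
It fails at once if the tube is lifted more than 12 mm out of its saddles (y of tube in the frame of saddles above 0.012 m).
It fails at once if the bottle is knocked or moved more than 4 cm (distance of bottle from where it was at the start of the episode above 0.04 m).
It fails at once if the tape is knocked or moved more than 4 cm (distance of tape from where it was at the start of the episode above 0.04 m).
It fails at once if the marker is knocked or moved more than 4 cm (distance of marker from where it was at the start of the episode above 0.04 m).
It also fails if it takes over 48 s, if anything falls off the work surface, if the arm or the gripper's body presses on something with over 40 N, if the wrist force passes 120 N, or if a joint passes its speed limit or range.

## Working session

There is one attempt and no reset: what is moved stays moved. The work goes in short steps, Python scripts to look and compute and a tool call to move; the robot and the scene stay as the last step left them, time stands still between calls to the robot, and variables do not carry over. Pictures are saved under pics/ and viewed, at most 10 in all, crops included, and the job is handed in when it is done.

```bash
ls; mkdir -p pics; python3 - <<'E'
from rig import ctrl
import cv2
s=ctrl.sense();print(s)
for n in("side","top"):
    im=ctrl.capture(n);cv2.imwrite(f"pics/{n}0.png",im[:,:,::-1]);print(n,ctrl.calibration(n))
E
```

```text
pics
rig.py
{'time_s': 0.0, 'joints': array([ 9.52583227e-01,  3.13478017e-01,  1.49844327e+00, -3.60559048e-05,
        1.33100354e+00, -2.23399709e-01]), 'dq': array([ 3.39558827e-04, -3.43796585e-05, -5.84927543e-04, -4.04198266e-04,
       -1.46671965e-03, -6.12461730e-04]), 'tau': array([ 3.33399857e-04, -4.12242472e+01, -2.59751701e+01, -7.44745262e-05,
        4.06633975e-03, -2.78729300e-05]), 'eef_pos': array([201.92700776, 484.5760777 , 404.11825819]), 'ee_rot': array([-2.56112755e-04,  1.96122801e-01,  9.80579116e-01, -6.15130395e-04]), 'force': array([-0.17612123,  0.46197905,  0.17408667]), 'wrist_torque': array([-0.03399063, -0.02537106,  0.01017153]), 'grip_force': 0.0, 'grip_width': 1.0034586902028932}
side {'fx': 460.20016677915436, 'fy': 460.20016677915436, 'cx': 247.62446027431915, 'cy': 188.9704098754933, 'position': array([ 258.08940624, 1249.69245085,  609.22311146]), 'attitude': array([ 0.06792606, -0.08233008,  0.83427356, -0.54092092])}
top {'fx': 433.0722628487235, 'fy': 433.0722628487235, 'cx': 255.29029743619503, 'cy': 195.21648339790474, 'position': array([ 419.59108605,  125.8754371 , 1577.04629308]), 'attitude': array([ 0.02106943, -0.70622999,  0.70737389, -0.02043181])}
```

View pics/side0.png

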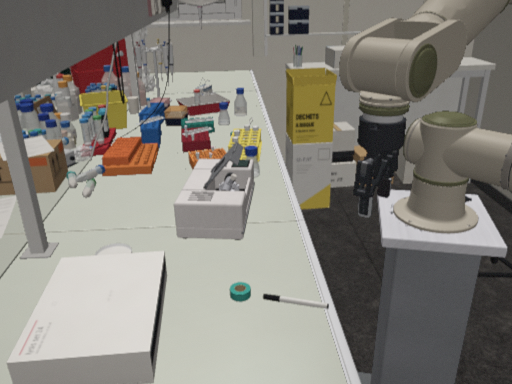

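View pics/top0.png

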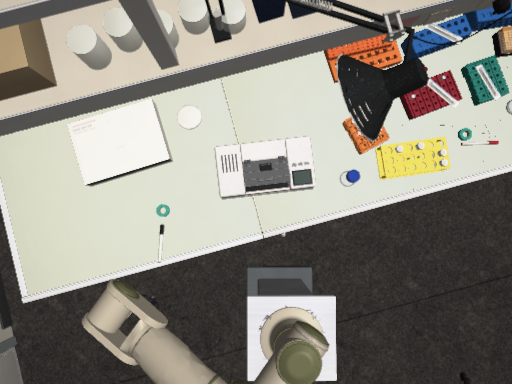

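The side view shows the polarimeter at about (218,200), with the cover up behind the tube at about (235,175). In the top view it is centred near (265,166) and turned slightly, with the bottle at (350,177), the tape at (163,210) and the marker at (161,243). I'll enlarge both.

```bash
python3 - <<'E'
import cv2,numpy as np
a=cv2.imread('pics/side0.png')[135:245,170:280];b=cv2.imread('pics/top0.png')[130:205,205:325]
cv2.imwrite('pics/sidec.png',cv2.resize(a,(594,594),interpolation=cv2.INTER_CUBIC)) # x5.4
cv2.imwrite('pics/topc.png',cv2.resize(b,(780,488),interpolation=cv2.INTER_CUBIC)) # x6.5
E
```

```text
(no output)
```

View pics/sidec.png

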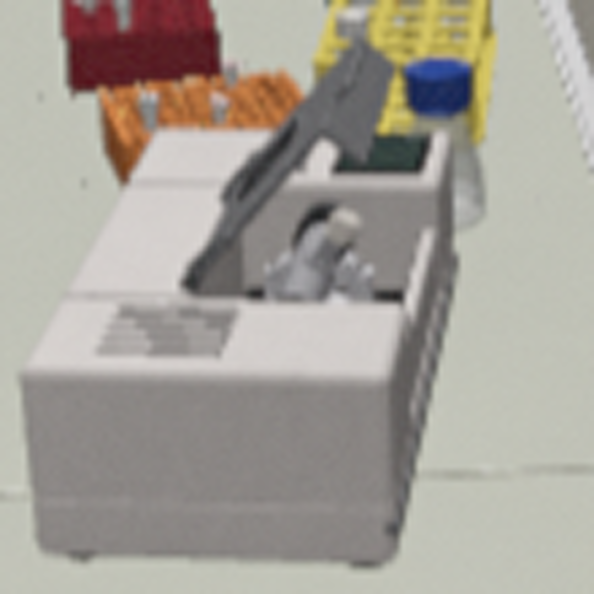

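View pics/topc.png

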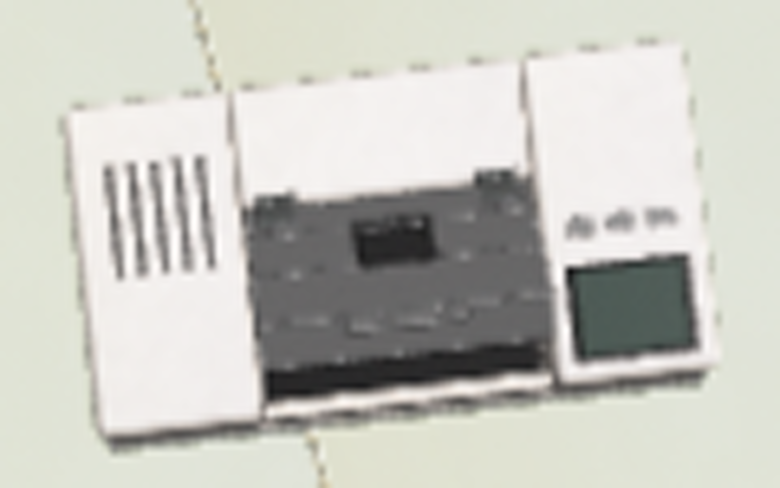

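In the side crop the stopper's outer end is at about (346,225), leaning towards the robot, and the cover is raised with its hinge near (190,285) and its lip near (385,60). The top crop gives the housing corners as (65,112), (685,42), (718,372) and (103,435).

```bash
cat > h.py <<'E'
from rig import ctrl
import numpy as np
from scipy.spatial.transform import Rotation as R
rot=lambda q:R.from_quat(np.roll(q,-1))
def ray(n,p):
    c=ctrl.calibration(n);d=np.array([(p[0]-c['cx'])/c['fx'],(p[1]-c['cy'])/c['fy'],1])
    return c['position'],rot(c['attitude']).apply(d)
def onplane(n,p,q,nrm):
    o,d=ray(n,p);return o+d*(np.dot(np.subtract(q,o),nrm)/np.dot(d,nrm))
def proj(n,X):
    c=ctrl.calibration(n);v=rot(c['attitude']).inv().apply(np.asarray(X)-c['position'])
    return v[...,:2]/v[...,2:]*[c['fx'],c['fy']]+[c['cx'],c['cy']]
S=lambda p,x0,y0,k:((p[0]+.5)/k-.5+x0,(p[1]+.5)/k-.5+y0)
E
python3 - <<'E'
from h import *
C=[onplane('top',S(p,205,130,6.5),[0,0,110],[0,0,1]) for p in[(65,112),(685,42),(718,372),(103,435)]]
C=np.array(C);print(C.round(1));tl,tr,br,bl=C
print([round(np.linalg.norm(a-b),1) for a,b in((tl,tr),(bl,br),(tl,bl),(tr,br))])
ey=(tl-tr)+(bl-br);ex=(tl-bl)+(tr-br)
yaw=np.arctan2(-ey[0],ey[1]);print('yaws',yaw,np.arctan2(ex[1],ex[0]))
e=np.array([np.cos(yaw),np.sin(yaw),0]);l=np.array([-e[1],e[0],0])
o=C.mean(0)-26*e;o[2]=0;print('origin',o)
def loc(X):return [round(float(v),1) for v in(np.dot(X-o,e),np.dot(X-o,l),X[2])]
t=onplane('side',S((346,225),170,135,5.4),o,l);print('stopper',loc(t),'lean',np.arctan2(-loc(t)[0],t[2]-85))
# check: left housing top corners seen in side view: front (400,378?) back-left (25,378)
for p in[(25,375),(393,378)]:print('side housing z110',loc(onplane('side',S(p,170,135,5.4),[0,0,110],[0,0,1])))
# cover left edge plane y=+74: lip corner ~ (190,285)hinge ; far edge right y=-74 lip(385,60)?
print('cover left hinge',loc(onplane('side',S((192,285),170,135,5.4),o+74*l,l)))
for p in[(350,40),(395,65),(340,155)]:print('cover lip',loc(onplane('side',S(p,170,135,5.4),o-74*l,l)),loc(onplane('side',S(p,170,135,5.4),o+74*l,l)))
# two-view stopper check not possible (hidden from top)
for p in [(248,205),(548,185),(265,372),(552,345)]:
    print('cover top-view ray z=112/195',loc(onplane('top',S(p,205,130,6.5),[0,0,112],[0,0,1])),loc(onplane('top',S(p,205,130,6.5),[0,0,195],[0,0,1])))
E
```

```bash
cat >> h.py <<'E'
yaw=.106;e=np.array([np.cos(yaw),np.sin(yaw),0]);l=np.array([-e[1],e[0],0]);k=np.array([0,0,1.]);O=np.array([578.1,91.1,0])
def now():
    s=ctrl.sense();Rn=rot(s['ee_rot']);tip=s['eef_pos']+Rn.apply([0,0,173])-O
    z=Rn.apply([0,0,1]);print('t',round(s['time_s'],2),'tip local',[round(float(tip@a),1) for a in(e,l,k)],'lean',round(np.degrees(np.arctan2(z@e,-z@k)),1),'F',[round(float(s['force']@a),2) for a in(e,l,k)],'grip',round(s['grip_width'],2))
    return s,Rn
def go(x,z,lean,y=0):
    s,Rn=now();a=np.radians(lean);tz=np.sin(a)*e-np.cos(a)*k
    Rt=R.from_matrix(np.array([np.cross(l,tz),l,tz]).T);T=O+x*e+y*l+z*k-173*tz
    print('row to tip',x,z,lean,':',Rn.inv().apply(T-s['eef_pos']).round(1),(Rn.inv()*Rt).as_rotvec().round(3),'flange',T.round(0))
E
python3 -c "
from h import *
go(-110,170,50)"
```

```text
t 0.1 tip local [-332.6, 430.9, 231.2] lean -0.0 F [-0.47, -0.56, 0.33] grip 1.0
row to tip -110 170 50 : [-285.9 -334.8  123.3] [-0.219 -0.854 -0.468] flange [337.  65. 281.]
```

Units first: shifts go in shares of 60 cm and turns go in shares of 2 rad. So -335 mm is -0.5583, -293 mm is -0.4883, -0.854 rad is -0.427.

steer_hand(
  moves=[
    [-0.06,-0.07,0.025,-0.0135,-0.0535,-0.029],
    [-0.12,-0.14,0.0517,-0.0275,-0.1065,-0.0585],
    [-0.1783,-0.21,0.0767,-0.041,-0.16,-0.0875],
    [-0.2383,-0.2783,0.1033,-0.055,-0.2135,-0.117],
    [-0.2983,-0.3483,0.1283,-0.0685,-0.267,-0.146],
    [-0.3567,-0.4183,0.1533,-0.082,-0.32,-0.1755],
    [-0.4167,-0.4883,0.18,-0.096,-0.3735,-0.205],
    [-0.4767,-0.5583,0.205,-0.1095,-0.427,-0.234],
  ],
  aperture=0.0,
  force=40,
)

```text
refused: moves[0]: [-0.06, -0.07, 0.025, -0.0135, -0.0535, -0.029] is not of type 'number' (schema: type "number"). Nothing was moved.
```

The call was refused and nothing moved: it wants one flat list, 6 numbers to a row, no inner brackets. Same move again in that form.

steer_hand(
  moves=[-0.06,-0.07,0.025,-0.0135,-0.0535,-0.029,-0.12,-0.14,0.0517,-0.0275,-0.1065,-0.0585,-0.1783,-0.21,0.0767,-0.041,-0.16,-0.0875,-0.2383,-0.2783,0.1033,-0.055,-0.2135,-0.117,-0.2983,-0.3483,0.1283,-0.0685,-0.267,-0.146,-0.3567,-0.4183,0.1533,-0.082,-0.32,-0.1755,-0.4167,-0.4883,0.18,-0.096,-0.3735,-0.205,-0.4767,-0.5583,0.205,-0.1095,-0.427,-0.234],
  aperture=0.0,
  force=40,
)

```text
time_s: 0.9
eef_pos: [305.5, 166.1, 309.5]
ee_rot: [0.366, -0.023, 0.93, 0.032]
force: [-0.5, 1.7, -0.2]
grip_width: 0.001
grip_force: 0.0
```

```bash
python3 -c "
from h import *
go(-110,170,50);go(-56,112,50)"
```

```text
t 0.9 tip local [-144.9, 104.1, 183.2] lean 43.1 F [-0.28, 1.74, -0.2] grip 0.0
row to tip -110 170 50 : [  -1.8 -103.7   34.3] [ 0.    -0.12  -0.059] flange [337.  65. 281.]
t 0.9 tip local [-144.9, 104.1, 183.2] lean 43.1 F [-0.28, 1.74, -0.2] grip 0.0
row to tip -56 112 50 : [  -1.6 -104.   113.6] [ 0.    -0.12  -0.059] flange [391.  71. 223.]
```

In the tool's units: -104 mm is -0.1733, -70 mm is -0.1167, -0.12 rad is -0.06.

steer_hand(
  moves=[-0.0017,-0.0583,0.0183,0,-0.02,-0.01,-0.0017,-0.1167,0.0367,0,-0.04,-0.02,-0.0033,-0.1733,0.0567,0,-0.06,-0.0295,-0.0033,-0.1733,0.0567,0,-0.06,-0.0295,-0.0033,-0.1733,0.0567,0,-0.06,-0.0295],
)

```text
time_s: 1.4
eef_pos: [321.1, 127.2, 305.5]
ee_rot: [0.386, -0.045, 0.92, 0.039]
force: [1.0, -0.1, -0.4]
grip_width: 0.003
grip_force: 0.0
```

```bash
python3 -c "
from h import *
go(-110,170,50);go(-56,112,50)"
```

```text
t 1.4 tip local [-128.1, 68.4, 184.7] lean 45.7 F [1.02, -0.17, -0.42] grip 0.0
row to tip -110 170 50 : [  9.6 -64.   21.7] [ 0.03  -0.076 -0.022] flange [337.  65. 281.]
t 1.4 tip local [-128.1, 68.4, 184.7] lean 45.7 F [1.02, -0.17, -0.42] grip 0.0
row to tip -56 112 50 : [ 13.3 -66.5 100.8] [ 0.03  -0.076 -0.022] flange [391.  71. 223.]
```

In the tool's units: -64 mm is -0.1067, 22 mm is 0.0367, -0.076 rad is -0.038.

steer_hand(
  moves=[0.0167,-0.1067,0.0367,0.015,-0.038,-0.011,0.0167,-0.1067,0.0367,0.015,-0.038,-0.011,0.0167,-0.1067,0.0367,0.015,-0.038,-0.011,0.0167,-0.1067,0.0367,0.015,-0.038,-0.011,0.0167,-0.1067,0.0367,0.015,-0.038,-0.011,0.0167,-0.1067,0.0367,0.015,-0.038,-0.011,0.0167,-0.1067,0.0367,0.015,-0.038,-0.011],
)

```text
time_s: 2.1
eef_pos: [339.8, 77.5, 310.3]
ee_rot: [0.407, -0.045, 0.912, 0.017]
force: [-0.6, -0.7, 0.0]
grip_width: -0.002
grip_force: 0.0
```

```bash
python3 -c "
from h import *
go(-110,170,50);go(-56,112,50);print(ctrl.sense()['joints'].round(2),ctrl.sense()['dq'].round(2))"
```

```text
t 2.1 tip local [-109.7, 9.9, 194.7] lean 48.1 F [-0.64, -0.61, 0.01] grip -0.0
row to tip -110 170 50 : [ 24.4 -11.5  16.4] [-0.01  -0.034 -0.003] flange [337.  65. 281.]
t 2.1 tip local [-109.7, 9.9, 194.7] lean 48.1 F [-0.64, -0.61, 0.01] grip -0.0
row to tip -56 112 50 : [ 31.4 -10.8  95.4] [-0.01  -0.034 -0.003] flange [391.  71. 223.]
[-0.16 -0.06  2.29  1.14  0.21 -2.88] [-0. -0. -0.  0.  0.  0.]
```

```bash
python3 -c "
from h import *
go(-110,180,36)"
```

```text
t 2.1 tip local [-109.7, 9.9, 194.7] lean 48.1 F [-0.64, -0.61, 0.01] grip -0.0
row to tip -110 180 36 : [-25.1 -11.4  13.5] [-0.01   0.211 -0.004] flange [368.  69. 320.]
```

In the tool's units: -25 mm is -0.0417, 13 mm is 0.0217, 0.21 rad is 0.105.

steer_hand(
  moves=[-0.02,-0.01,0.0117,0,0.05,0,-0.0417,-0.0183,0.0217,-0.005,0.105,0,-0.0417,-0.0183,0.0217,-0.005,0.105,0,-0.0417,-0.0183,0.0217,-0.005,0.105,0,-0.0417,-0.0183,0.0217,-0.005,0.105,0,-0.0417,-0.0183,0.0217,-0.005,0.105,0],
)

```text
time_s: 2.7
eef_pos: [367.1, 68.8, 320.1]
ee_rot: [0.309, -0.048, 0.95, 0.018]
force: [0.3, -0.7, -0.4]
grip_width: -0.001
grip_force: 0.0
```

```bash
python3 -c "
from h import *
go(-110,180,36);go(-62,118,40);print(ctrl.sense()['joints'].round(2),ctrl.sense()['dq'].round(2))"
```

```text
t 2.7 tip local [-110.3, 0.3, 180.3] lean 36.1 F [0.26, -0.75, -0.39] grip -0.0
row to tip -110 180 36 : [-0.3 -0.2  0.4] [ 0.001  0.001 -0.005] flange [368.  69. 320.]
t 2.7 tip local [-110.3, 0.3, 180.3] lean 36.1 F [0.26, -0.75, -0.39] grip -0.0
row to tip -62 118 40 : [ 9.5 -0.3 79.2] [ 0.001 -0.068 -0.005] flange [406.  73. 251.]
[-0.17 -0.01  2.17  0.42  0.4  -2.18] [-0.   -0.    0.01  0.   -0.    0.  ]
```

In the tool's units: 79 mm is 0.1317, 60 mm is 0.1, -0.068 rad is -0.034.

steer_hand(
  moves=[0.0083,0,0.05,0,-0.015,0,0.015,0,0.1,0,-0.034,0,0.015,0,0.1317,0,-0.034,0,0.015,0,0.1317,0,-0.034,0,0.015,0,0.1317,0,-0.034,0],
)

```text
time_s: 3.2
eef_pos: [406.2, 72.9, 250.1]
ee_rot: [0.34, -0.046, 0.939, 0.019]
force: [0.5, -0.1, 0.4]
grip_width: 0.002
grip_force: 0.0
```

```bash
python3 -c "
from h import *
go(-53,105,42);go(-40,107,42)
import cv2
im=ctrl.capture('side')[135:245,170:280,::-1];cv2.imwrite('pics/s1.png',cv2.resize(im,(594,594),interpolation=cv2.INTER_CUBIC))"
```

```text
t 3.2 tip local [-62.1, 0.1, 117.2] lean 39.8 F [0.49, -0.12, 0.44] grip 0.0
row to tip -53 105 42 : [ 7.4 -0.1 15.3] [-0.    -0.038 -0.008] flange [410.  73. 234.]
t 3.2 tip local [-62.1, 0.1, 117.2] lean 39.8 F [0.49, -0.12, 0.44] grip 0.0
row to tip -40 107 42 : [-3.9 -0.1 22.1] [-0.    -0.038 -0.008] flange [423.  75. 236.]
```

View pics/s1.png

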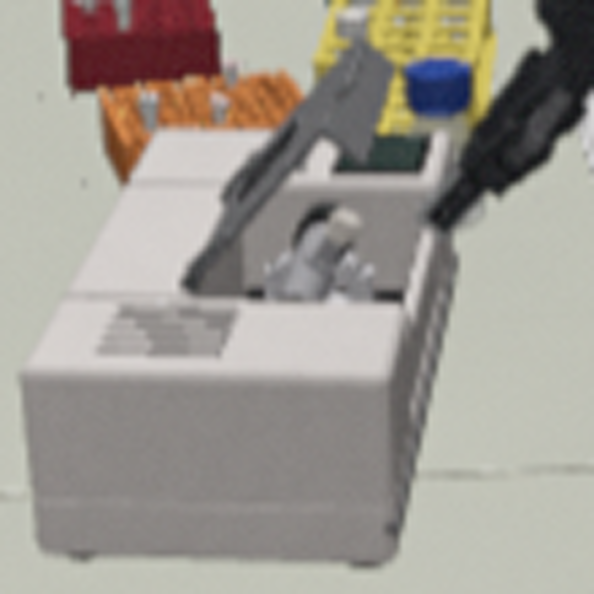

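The fingertips are over the front wall at about (430,222), just short of the stopper, whose front edge is at about (360,225).

steer_hand(
  moves=[-0.0033,0,0.0133,0,0,0,-0.0083,0,0.0267,0,0,0,-0.02,0,0.035,0,0,0,-0.0283,0,0.04,0,0,0,-0.0333,0,0.0433,0,0,0,-0.0333,0,0.0433,0,0,0],
)

```text
time_s: 3.85
eef_pos: [438.7, 76.0, 244.2]
ee_rot: [0.341, -0.047, 0.939, 0.019]
force: [-0.3, -0.7, 0.4]
grip_width: 0.003
grip_force: 0.0
```

```bash
python3 -c "
from h import *
go(-16,116,42)"
```

```text
t 3.85 tip local [-29.1, -0.4, 111.6] lean 40.0 F [-0.33, -0.64, 0.4] grip 0.0
row to tip -16 116 42 : [-6.8  0.3  5.1] [-0.001 -0.035 -0.005] flange [447.  77. 245.]
```

In the tool's units: -9 mm is -0.015, -6 mm is -0.01.

steer_hand(
  moves=[-0.005,0,0.0017,0,0,0,-0.01,0,0.0033,0,0,0,-0.015,0,0.005,0,0,0,-0.015,0,0.005,0,0,0],
)

```text
time_s: 4.25
eef_pos: [447.1, 76.8, 247.7]
ee_rot: [0.341, -0.047, 0.939, 0.019]
force: [-0.5, 0.1, -0.1]
grip_width: 0.0
grip_force: 0.1
```

```bash
python3 -c "
from h import *
go(-16,116,40)
import cv2
im=ctrl.capture('side')[135:245,170:280,::-1];cv2.imwrite('pics/s2.png',cv2.resize(im,(594,594),interpolation=cv2.INTER_CUBIC))"
```

```text
t 4.25 tip local [-20.6, -0.4, 115.1] lean 40.0 F [-0.51, 0.12, -0.07] grip 0.0
row to tip -16 116 40 : [-4.   0.4  2.3] [-0.    -0.    -0.006] flange [452.  78. 249.]
```

View pics/s2.png

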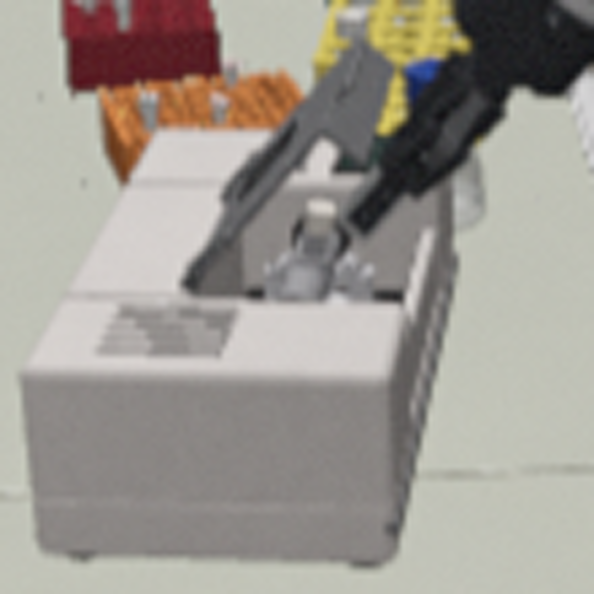

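The fingertips at (355,225) have pushed the stopper back to about (321,207). I'll work out the remaining lean from it.

```bash
python3 -c "
from h import *
for lean in(-.1,0,.1,.2,.3,.5):
  d=-np.sin(lean)*e+np.cos(lean)*k
  P=[O+85*k+r*d for r in(44,37,30)]
  q=(proj('side',np.array(P))-[170,135]+.5)*5.4-.5
  print(lean,q.round(0).tolist())
import cv2
im=cv2.imread('pics/s2.png');g=im.min(2)[190:260,290:360];m=(g>175).astype(np.uint8);m[:,55:]=0
ys,xs=np.nonzero(m);print('white stopper blob',xs.mean()+290,ys.mean()+190,xs.min()+290,xs.max()+290,ys.min()+190,ys.max()+190,len(xs))
"
```

```text
-0.1 [[304.0, 204.0], [306.0, 217.0], [308.0, 229.0]]
0 [[312.0, 204.0], [313.0, 217.0], [313.0, 229.0]]
0.1 [[321.0, 205.0], [320.0, 217.0], [319.0, 229.0]]
0.2 [[329.0, 206.0], [327.0, 218.0], [325.0, 230.0]]
0.3 [[337.0, 208.0], [334.0, 220.0], [330.0, 232.0]]
0.5 [[353.0, 214.0], [347.0, 225.0], [341.0, 236.0]]
white stopper blob 321.3724696356275 206.87044534412956 310 333 201 213 247
```

In the tool's units: -4 mm is -0.0067, -2 mm is -0.0033.

steer_hand(
  moves=[-0.0033,0,0.0017,0,0,0,-0.0067,0,0.0033,0,0,0,-0.0067,0,0.0033,0,0,0,-0.0067,0,0.0033,0,0,0],
)

```text
time_s: 4.7
eef_pos: [451.3, 77.3, 248.6]
ee_rot: [0.341, -0.047, 0.939, 0.019]
force: [-0.8, 0.1, -0.6]
grip_width: 0.001
grip_force: 0.0
```

steer_hand(
  moves=[0.01,0,-0.01,0,0,0,0.0167,0,-0.0333,0,0,0,0.02,0,-0.1,0,0,0,0.0233,0,-0.1667,0,0,0,0.0233,0,-0.2,0,0,0,0.0233,0,-0.2,0,0,0,0.0233,0,-0.2,0,0,0],
)

```text
time_s: 5.4
eef_pos: [364.2, 68.1, 331.4]
ee_rot: [0.342, -0.047, 0.939, 0.019]
force: [0.8, -0.6, -0.8]
grip_width: -0.001
grip_force: 0.0
```

```bash
python3 -c "
from h import *
now()
import cv2
im=ctrl.capture('side')[135:245,170:280,::-1];im=cv2.resize(im,(594,594),interpolation=cv2.INTER_CUBIC);cv2.imwrite('pics/s3.png',im)
g=im.min(2)[190:260,290:360];ys,xs=np.nonzero(g>175);print(xs.mean()+290,ys.mean()+190,xs.min()+290,xs.max()+290,len(xs))
go(-20,240,20);go(-20,290,10)"
```

```text
t 5.4 tip local [-103.9, -0.4, 198.9] lean 40.0 F [0.76, -0.72, -0.8] grip -0.0
314.29694323144105 207.72489082969432 302 352 229
t 5.45 tip local [-103.9, -0.3, 198.3] lean 39.9 F [-0.8, -0.04, -0.42] grip 0.0
row to tip -20 240 20 : [-150.1    1.3   32.2] [ 0.001  0.348 -0.006] flange [499.  83. 403.]
t 5.45 tip local [-103.9, -0.3, 198.3] lean 39.9 F [-0.8, -0.04, -0.42] grip 0.0
row to tip -20 290 10 : [-209.5    1.6    6.6] [ 0.001  0.522 -0.006] flange [528.  86. 460.]
```

View pics/s3.png

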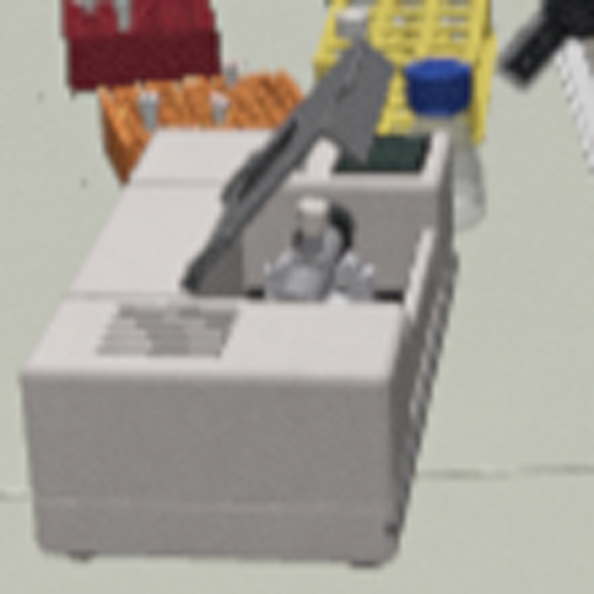

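The stopper now stands at about (312,207), which is upright to within 0.03 rad. The cover hasn't moved. Next I go over the cover.

In the tool's units: -209 mm is -0.3483, -165 mm is -0.275, 0.52 rad is 0.26.

steer_hand(
  moves=[-0.0417,0,-0.045,0,0,0,-0.0933,0,-0.1,0,0.05,0,-0.15,0,-0.075,0,0.1,0,-0.2083,0,-0.05,0,0.15,0,-0.275,0,-0.025,0,0.2,0,-0.3483,0.0017,0.01,0,0.26,0,-0.3483,0.0017,0.01,0,0.26,0,-0.3483,0.0017,0.01,0,0.26,0],
)

```text
time_s: 6.25
eef_pos: [528.6, 85.4, 458.5]
ee_rot: [0.087, -0.051, 0.995, 0.007]
force: [-0.4, -0.5, -0.1]
grip_width: -0.002
grip_force: 0.0
```

```bash
python3 -c "
from h import *
go(15,245,10)"
```

```text
t 6.25 tip local [-19.9, 0.3, 288.1] lean 10.0 F [-0.43, -0.42, -0.09] grip -0.0
row to tip 15 245 10 : [-26.8   0.4  48.5] [ 0.004 -0.001 -0.005] flange [563.  90. 415.]
```

In the tool's units: 86 mm is 0.1433, 68 mm is 0.1133.

steer_hand(
  moves=[-0.0333,0,0.025,0,0,0,-0.045,0,0.0583,0,0,0,-0.045,0,0.08,0,0,0,-0.0333,0,0.1133,0,0,0,-0.0167,0,0.1433,0,0,0,-0.0167,0,0.1433,0,0,0],
)

```text
time_s: 6.85
eef_pos: [550.4, 88.0, 375.9]
ee_rot: [0.086, -0.05, 0.995, 0.007]
force: [0.3, 0.9, -0.1]
grip_width: 0.004
grip_force: 0.0
```

```bash
python3 -c "
from h import *
[go(*p,10) for p in((-1,196),(-16,182),(-28,165),(-37,146),(-40,131),(-42,116),(-42,113))]
import cv2
im=ctrl.capture('side')[115:225,170:280,::-1];im=cv2.resize(im,(594,594),interpolation=cv2.INTER_CUBIC);cv2.imwrite('pics/s4.png',im)"
```

```text
t 6.85 tip local [1.8, 0.6, 205.5] lean 9.9 F [0.42, 0.81, -0.09] grip 0.0
row to tip -1 196 10 : [4.8 0.1 8.9] [ 0.004 -0.002 -0.006] flange [547.  88. 366.]
t 6.85 tip local [1.8, 0.6, 205.5] lean 9.9 F [0.42, 0.81, -0.09] grip 0.0
row to tip -16 182 10 : [22.  -0.1 20.1] [ 0.004 -0.002 -0.006] flange [532.  86. 352.]
t 6.85 tip local [1.8, 0.6, 205.5] lean 9.9 F [0.42, 0.81, -0.09] grip 0.0
row to tip -28 165 10 : [36.7 -0.2 34.8] [ 0.004 -0.002 -0.006] flange [520.  85. 335.]
t 6.85 tip local [1.8, 0.6, 205.5] lean 9.9 F [0.42, 0.81, -0.09] grip 0.0
row to tip -37 146 10 : [48.8 -0.4 52. ] [ 0.004 -0.002 -0.006] flange [511.  84. 316.]
t 6.85 tip local [1.8, 0.6, 205.5] lean 9.9 F [0.42, 0.81, -0.09] grip 0.0
row to tip -40 131 10 : [54.4 -0.4 66.2] [ 0.004 -0.002 -0.006] flange [508.  84. 301.]
t 6.85 tip local [1.8, 0.6, 205.5] lean 9.9 F [0.42, 0.81, -0.09] grip 0.0
row to tip -42 116 10 : [58.9 -0.5 80.7] [ 0.004 -0.002 -0.006] flange [506.  83. 286.]
t 6.85 tip local [1.8, 0.6, 205.5] lean 9.9 F [0.42, 0.81, -0.09] grip 0.0
row to tip -42 113 10 : [59.4 -0.5 83.6] [ 0.004 -0.002 -0.006] flange [506.  83. 283.]
```

View pics/s4.png

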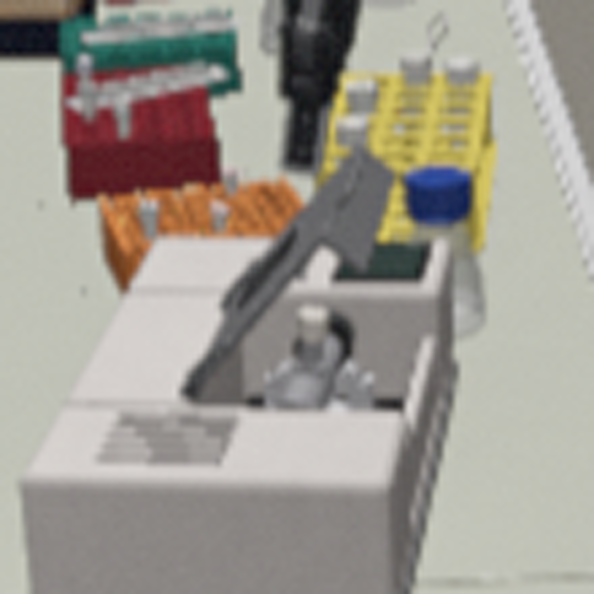

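The fingertips at about (300,165) are above and behind the raised plate. Now I push it down along its arc.

In the tool's units: 52 mm is 0.0867, 49 mm is 0.0817.

steer_hand(
  moves=[0.0083,0,0.015,0,0,0,0.0217,0,0.0233,0,0,0,0.0367,0,0.0333,0,0,0,0.0483,0,0.045,0,0,0,0.0617,0,0.0583,0,0,0,0.0717,0,0.0717,0,0,0,0.0817,0,0.0867,0,0,0,0.0817,0,0.0867,0,0,0],
)

```text
time_s: 7.7
eef_pos: [512.6, 84.2, 317.2]
ee_rot: [0.087, -0.05, 0.995, 0.006]
force: [-0.3, -0.8, -1.2]
grip_width: 0.0
grip_force: 0.0
```

```bash
python3 -c "
from h import *
[go(*p,10) for p in((-40,131),(-42,116),(-42,112))]"
```

```text
t 7.7 tip local [-35.7, 0.7, 146.9] lean 10.0 F [-0.35, -0.78, -1.15] grip 0.0
row to tip -40 131 10 : [ 6.9 -0.2 14.9] [ 0.003  0.001 -0.006] flange [508.  84. 301.]
t 7.7 tip local [-35.7, 0.7, 146.9] lean 10.0 F [-0.35, -0.78, -1.15] grip 0.0
row to tip -42 116 10 : [11.5 -0.3 29.3] [ 0.003  0.001 -0.006] flange [506.  83. 286.]
t 7.7 tip local [-35.7, 0.7, 146.9] lean 10.0 F [-0.35, -0.78, -1.15] grip 0.0
row to tip -42 112 10 : [12.2 -0.3 33.2] [ 0.003  0.001 -0.006] flange [506.  83. 282.]
```

In the tool's units: 29 mm is 0.0483, 27 mm is 0.045.

steer_hand(
  moves=[0.0067,0,0.0133,0,0,0,0.0117,0,0.025,0,0,0,0.015,0,0.0367,0,0,0,0.0183,0,0.045,0,0,0,0.0183,0,0.0483,0,0,0,0.0183,0,0.0483,0,0,0],
)

```text
time_s: 8.3
eef_pos: [507.5, 83.8, 287.8]
ee_rot: [0.088, -0.05, 0.995, 0.006]
force: [0.7, 0.2, 0.8]
grip_width: 0.002
grip_force: 0.0
```

```bash
python3 -c "
from h import *
now()
import cv2
im=ctrl.capture('side')[115:225,170:280,::-1];im=cv2.resize(im,(594,594),interpolation=cv2.INTER_CUBIC);cv2.imwrite('pics/s5.png',im)"
```

```text
t 8.3 tip local [-40.5, 0.7, 117.5] lean 10.1 F [0.68, 0.16, 0.8] grip 0.0
```

View pics/s5.png

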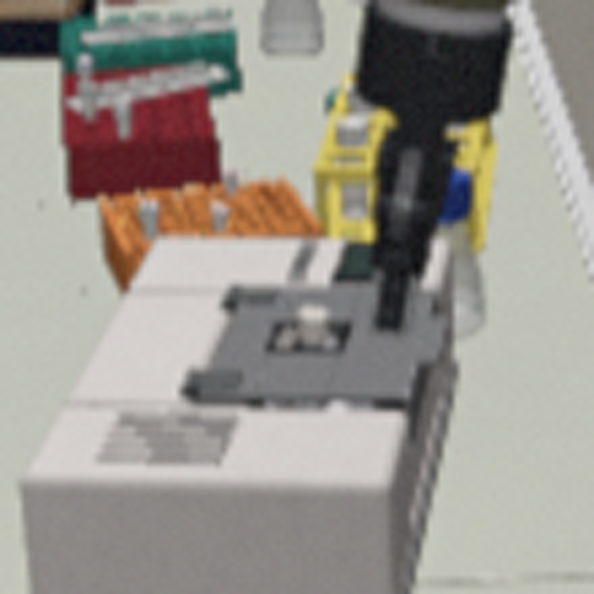

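The cover is almost shut, and the stopper stands through the slot at about (312,320). I press on until it meets the stop.

In the tool's units: 4.5 mm is 0.0075, 3 mm is 0.005.

steer_hand(
  moves=[0,0,0.0025,0,0,0,0,0,0.005,0,0,0,0,0,0.0075,0,0,0,0,0,0.0075,0,0,0],
)

```text
time_s: 8.75
eef_pos: [508.2, 83.9, 285.4]
ee_rot: [0.089, -0.05, 0.995, 0.006]
force: [-9.9, -1.1, 18.6]
grip_width: 0.005
grip_force: 9.3
```

```bash
python3 -c "
from h import *
now()"
```

```text
t 8.75 tip local [-39.6, 0.7, 115.2] lean 10.2 F [-9.94, -0.09, 18.58] grip 0.01
```

It took 18.6 N, so the cover is hard on its stop. I back off and check.

In the tool's units: -120 mm is -0.2, -110 mm is -0.1833.

steer_hand(
  moves=[0,0,-0.0083,0,0,0,0,0,-0.05,0,0,0,0,0,-0.1167,0,0,0,0,0,-0.1833,0,0,0,0,0,-0.2,0,0,0,0,0,-0.2,0,0,0,0,0,-0.2,0,0,0],
)

```text
time_s: 9.45
eef_pos: [487.2, 81.3, 400.4]
ee_rot: [0.087, -0.05, 0.995, 0.006]
force: [0.2, 0.4, -0.7]
grip_width: 0.001
grip_force: 0.0
```

```bash
python3 -c "
from h import *
now()
import cv2
im=ctrl.capture('side')[115:225,170:280,::-1];im=cv2.resize(im,(594,594),interpolation=cv2.INTER_CUBIC);cv2.imwrite('pics/s6.png',im)
f=lambda X:((proj('side',np.array(X))-[170,115]+.5)*5.4-.5).round(0).tolist()
print('stopper upright',f(O+129*k))
for a in(0,.06,.15):
  print(a,f([O+(50-112*np.cos(a)+2*np.sin(a))*e+y*l+(112+2*np.cos(a)+112*np.sin(a))*k for y in(74,-74)]))"
```

```text
t 9.45 tip local [-61.2, 0.4, 230.1] lean 10.1 F [0.26, 0.34, -0.72] grip 0.0
stopper upright [312.0, 312.0]
0 [[416.0, 399.0], [445.0, 289.0]]
0.06 [[415.0, 386.0], [444.0, 278.0]]
0.15 [[412.0, 367.0], [442.0, 260.0]]
```

View pics/s6.png

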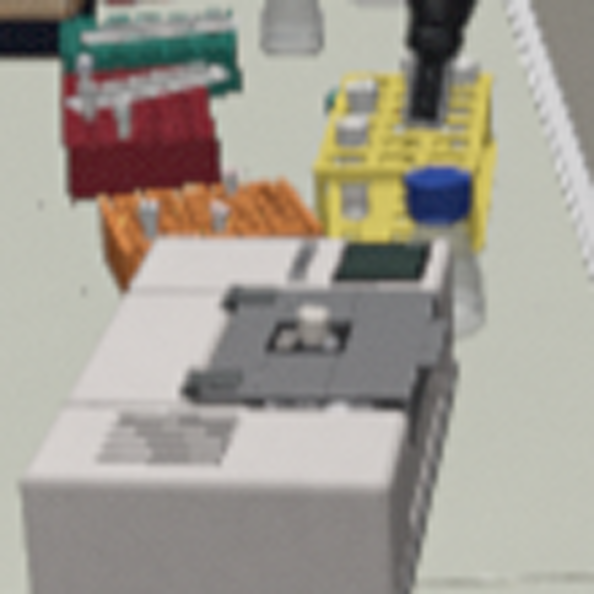

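The cover's front corners, at about (412,403) and (445,293), match the fully shut prediction. The stopper at (313,312) matches upright, and the gripper is clear of everything. I hand in.

```bash
python3 -c "
from rig import ctrl
print(ctrl.finish_job())"
```

```text
the job is handed in; nothing more can be done
None
```

The tube is rolled upright in its saddles and the cover is fully shut with the neck up through the slot; the robot is clear, the bottle, tape and marker were not touched, and I handed the job in at about 9.5 s (no verdict was printed).

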